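# Rack an aluminium plate for the steriliser

### The arm

A 6-joint arm with a two-finger parallel gripper is mounted at the origin on the work surface. World frame = base frame: x ahead of the robot, y to its left, z up, the work surface at z = 0. Lengths are in mm, angles in rad, forces in N, time in s.
With the tool pointing down it reaches from about 350 to 975 mm from the base axis. Payload 7.1 kg.
Tool frame: the origin (TCP) lies midway between the tips of the shut fingers; the grasp point (between the pads) lies 19 mm behind it (ctrl.grasp_offset is the distance from the TCP to the grasp point, in mm); z points along the fingers, y is the line along which they close (so a half turn about z gives the same grasp; the last joint's range is limited). The gripper opens to 88 mm and grips with 3 to 60 N. Pads are 20 mm wide; open, the fingers measure 115 mm over their backs; the gripper's body (75 mm by 178 mm) begins 61 mm behind the grasp point.
Start: joints at [-1.262, 0.423, 1.63, -0, 1.089, -0.019], TCP at [201.243, -591.698, 222.675] pointing down, gripper open.
Joint ranges: [-3, 3], [-0.9, 2.11], [0.09, 2.58], [-1.31, 4.45], [0.11, 2.69], [-2.54, 2.54]. Speed limits (rad/s): [2.39, 2.39, 3.01, 3.14, 3.14, 3.14].

### API

Orientations are given as a rotation vector (axis times angle).
In Python, from workcell import ctrl gives the robot as it stands. The module is installed in compiled form; this text tells all that it offers.
- The arm moves only by the tool servo_tool, never from a script. Its argument "rows" is a list of rows, each a list of 7 numbers: the turn, a rotation vector about the tool's x, y, z as a fraction of full scale, then the shift along the tool's x, y, z as a fraction of full scale, then the finger opening in mm, from 0 to 87.8. A call has 1 to 10 rows; each row is the pose to reach, as a shift and turn from the pose commanded when the call began, along the tool's axes at that moment; what a row does not reach only later rows make up. Full scale, the value 1, is 20 cm for a shift and 1.5 rad for a turn. A row lasts 1/8 s, in which the tool goes at most 62.5 mm and 10.7 degrees, less where a joint would pass 70% of its speed; a pose out of reach is approached as far as the arm can. A call with a number of a shift or a turn outside -1 to 1 is refused whole. A call with a gripper value outside its range is refused whole. The fingers move at their own pace and stop on an object; the grip force is fixed at half the most. Time passes only in rows, so rows that repeat a pose let the fingers close. It gives the time, the measured TCP pose, the force, the opening and the grip force at its end, in the units of the state.
- ctrl.get_obs(): the state, without advancing time (a new reading comes with each control period).
- ctrl.get_image(name): name is "scene" or "side" or "wrist"; returns (picture, depth): 480x640x3 uint8, red, green, blue; 480x640 float32, mm along the optical axis (not along the pixel's ray), 0 where there is no reading.
- ctrl.camera_info(name): a dict with "intrinsics" (3x3 intrinsics, pixels), "k1" (the pictures are not rectified: a ray, as slopes to the right and down, at radius r is drawn at 1 + k1 r^2 times it, then the intrinsics apply), "R" (3x3) and "t" (3): a world point X has camera coordinates R X + t. Camera axes: x right, y down, z forward; pixel columns grow to the right and rows downward; lengths in mm; the calibration is good to about 2 mm. A picture is of the moment at which its call begins: read the wrist's pose just before it. camera_info takes no time and is no camera call; for the wrist camera it gives the pose at the moment of the call.
- ctrl.close_job(): hands the job in; it is judged then, once.
The state is a dict: "t": time; "qpos": joint angles; "qvel": joint speeds; "joint_torque": joint torques, N m; "ee_pos": TCP position; "orientation": TCP orientation; "ft_force": force on the tool from outside, world axes, zero at the start; "moment": the same for the moment, N m; "width": finger opening in mm; "grasp_force": force on a finger pad.
Only numpy, scipy, OpenCV 4.12 (cv2) and the standard library are available. Lean on these libraries where they do the work, as an engineer would, in place of code of your own. Each camera call takes 0.05 s, during which the arm holds its last target. There are 200 camera calls.

### The job

Put the oblong aluminium plate that lies on the low rest upright into the one empty guide frame of the steel rack. To change your hold, first set it on the sloping rest, lower end against the lip, and let go; then take it by its upper end, slide it end-first down between the two facing guides until it is fully home, easing it down rather than letting it drop, and let go. Leave the two plates already in the rack and everything else on the bench where they are.

Things in the scene. Friction and masses are not known exactly. Their poses are not given: they have to be found in the camera images.
- plate_center (a point): centre of the loose plain aluminium plate, 150 x 60 x 8 mm, 140 to 280 g, all ends and faces alike. x along its 150 mm length, y along its 60 mm width, z through its 8 mm thickness. It starts lying flat on the low rest, its underside 24 mm above the bench, 12 mm overhanging the rest along each long edge
- rest: fixed white low rest under the plate at the start, origin on the bench under its centre, x along the plate: top block 90 x 36 mm, 24 mm high, on a grey foot 110 x 46 x 6 mm
- easel_seat (a point): where the plate's centre lies when it rests on the sloping rest, 81 mm above the bench: x points up the 45 degree slope (plate's length), y level across (plate's width), z outwards, square to the slab. The plate's low end (75 mm down the slope from here) then bears on the lip, its underside (4 mm below here along z) on the slab
- easel: the fixed sloping rest, origin on the bench under it, climbs along its +x: grey slab 36 mm wide, 8 mm thick, no side walls, with a lip 12 mm high at its low end, on a steel base 120 x 75 x 8 mm. The slab ends 90 mm up from the lip, so the upper 60 mm of a seated plate stands free all round and 12 mm overhangs each side. A plate let go just above slides down to the lip
- slot_home (a point): where the plate's centre is when it stands fully home in the empty guide frame, 89 mm above the bench: x level, from one guide to the other (plate's width), y level (plate's thickness), z up (plate's length). The frame's floor is 75 mm below this point; the guides end 5 mm above it and their flared lead-ins 19 mm above it, so the home plate stands 56 mm clear of them
- bay_empty: the empty steel guide frame, fixed, origin under its centre, axes as slot_home. Two facing channels: slots 11 mm wide for the 8 mm plate, 63 mm between their backs for its 60 mm width; flared mouth about 26 by 78 mm. Three such frames stand in a row along y at 56 mm pitch on one tray; the empty one may be at either end or in the middle
- plate: the same loose plate; origin at the centre of its underside as it lies
- spare_b: one of two identical plates (150 x 60 x 8 mm) already standing home in the other frames of the rack; origin at the middle of its lower end, z up. To be left alone
- spare_c: the other plate already standing in the rack; origin likewise. To be left alone
- dishes_a: pile of two closed culture dishes, 92 mm across, 32 mm high; origin under its centre. To be left alone
- dishes_b: pile of three closed culture dishes, 92 mm across, 48 mm high; origin under its centre. To be left alone
- dishes_c: a single closed culture dish, 92 mm across, 16 mm high; origin under its centre. To be left alone
- wash_bottle: white bottle, 68 mm across, 160 mm high, blue cap; origin under its centre. To be left alone
- stopper: cork stopper, 32 mm across, 18 mm high; origin under its centre. To be left alone
- square_plate: dark steel plate lying flat, 110 x 110 x 10 mm; origin under its centre. To be left alone
Things that resemble listed ones, but are neither listed nor needed, are in the scene too. Leave any pink look-alike of the plate alone. Leave any orange look-alike of the easel alone.

How it is judged:
By the outcome, as a careful person would: the job done as asked, in the order asked, and still so for the second after the job is handed in, with the robot touching nothing.
It also fails if it takes over 64 s, if anything falls off the work surface, if the arm or the gripper's body presses on something with over 40 N, if the wrist force passes 120 N, or if a joint passes its speed limit or range.

## Working session

There is one attempt and no reset: what is moved stays moved. The work goes in short steps, Python scripts to look and compute and a tool call to move; the robot and the scene stay as the last step left them, time stands still between calls to the robot, and variables do not carry over. Pictures are saved under pics/ and viewed, at most 10 in all, crops included, and the job is handed in when it is done.

Besides the shell and the picture viewer there is one more tool, called after "Request:" in YAML: its name, and indented under it one key for each argument. servo_tool: Moves the arm, as the interface text tells. Its arguments: {"type":"object","properties":{"rows":{"type":"array","items":{"type":"array","items":{"type":"number"}}}},"required":["rows"]}

```bash
mkdir -p pics
cat > h.py <<'E'
import numpy as np, cv2
from scipy.spatial.transform import Rotation as Rn
from workcell import ctrl
def grab(n,tag):
    ci=ctrl.camera_info(n); im,d=ctrl.get_image(n)
    np.savez(f'pics/{tag}.npz',im=im,d=d,K=ci['intrinsics'],k1=ci['k1'],R=ci['R'],t=ci['t'])
    cv2.imwrite(f'pics/{tag}.png',im[...,::-1]); return load(tag)
def load(tag): return dict(np.load(f'pics/{tag}.npz'))
def rays(c,px):
    px=np.atleast_2d(np.float64(px)).reshape(-1,1,2)
    u=cv2.undistortPoints(px,c['K'],np.array([float(c['k1']),0,0,0,0])).reshape(-1,2)
    # exact refine via fixed point done by cv2 (iterative)
    return np.c_[u,np.ones(len(u))]
def onplane(c,px,z):
    r=rays(c,px)@c['R']; o=-c['R'].T@c['t']
    return o+r*((z-o[2])/r[:,2])[:,None]
def bydepth(c,px):
    px=np.atleast_2d(px); p=px.astype(int); d=c['d'][p[:,1],p[:,0]]
    return (rays(c,px)*d[:,None]-c['t'])@c['R']
def proj(c,X):
    return cv2.projectPoints(np.float64(X).reshape(-1,1,3),cv2.Rodrigues(c['R'])[0],c['t'],c['K'],np.array([float(c['k1']),0,0,0,0]))[0].reshape(-1,2)
def cloud(c):
    v,u=np.mgrid[0:480,0:640]; px=np.c_[u.ravel(),v.ravel()]
    return bydepth(c,px).reshape(480,640,3)
def move(Rt,pt,pc=None,Rc=None):
    """shift/turn fractions from the present pose to target"""
    o=ctrl.get_obs(); p=np.array(o['ee_pos']) if pc is None else np.array(pc); R=Rn.from_rotvec(o['orientation']).as_matrix() if Rc is None else Rc
    return np.r_[Rn.from_matrix(R.T@Rt).as_rotvec()/1.5, R.T@(np.array(pt)-p)/200].round(4)
E
python3 - <<'E'
from h import *
a=grab('scene','s0'); b=grab('side','d0'); 
print({k:ctrl.get_obs()[k] for k in('t','ee_pos','orientation','width')})
for c in(a,b): print(-c['R'].T@c['t'],c['R'][2],c['k1'])
E
```

```text
{'t': 0.1, 'ee_pos': array([ 201.0883542 , -591.23146057,  221.95580237]), 'orientation': array([-3.09810217e+00, -5.12439358e-01,  3.61064868e-04]), 'width': 87.89215325779337}
[1275.84625647  444.46406842  895.05911145] [-0.63384025 -0.35813569 -0.68555478] 0.030415704774914277
[ 68.83859669 805.51327883 790.05182859] [ 0.39006591 -0.68360064 -0.61687823] -0.09812255413086333
```

View pics/s0.png

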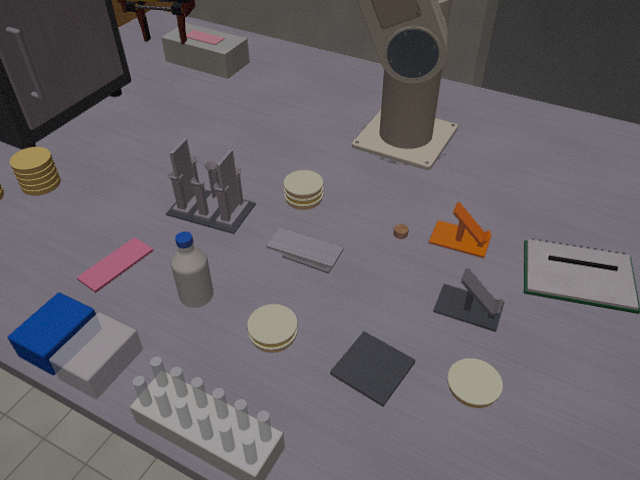

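View pics/d0.png

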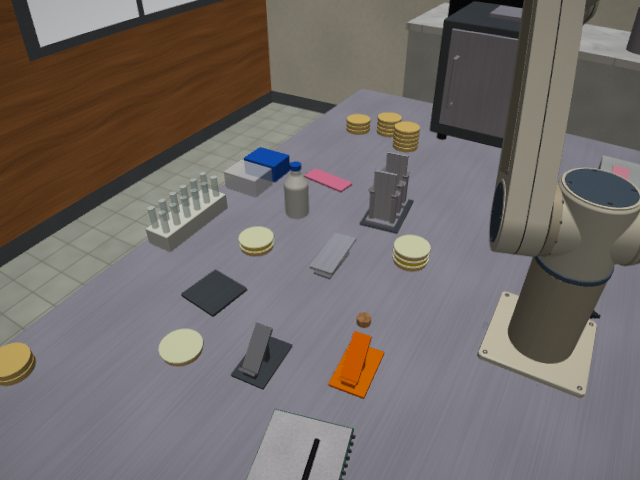

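In the scene picture the grey plate on the white rest is at (305,249), the grey easel at (470,303) and the rack at (210,195). The rack's outer frames hold plates and the middle one looks empty. The pink plate at (115,263) and the orange easel at (462,232) are look-alikes, so I leave them alone. The side picture agrees: plate (333,255), easel (262,352), rack (388,195). Next I measure, with one enlarged crop to confirm.

Run:
```python
from h import *
a=load('s0');b=load('d0')
crops=[]
for c,boxes in((a,[(255,215,100,70),(425,255,100,80),(150,130,120,105)]),(b,[(300,225,65,60),(225,315,75,75),(350,145,70,90)])):
    P=cloud(c); row=[]
    for k,(x,y,w,h) in enumerate(boxes):
        row.append(cv2.resize(c['im'][y:y+h,x:x+w,::-1],(266,280),interpolation=cv2.INTER_CUBIC))
        Q=P[y:y+h,x:x+w].reshape(-1,3); 
        if k==0: m=abs(Q[:,2]-32)<5
        elif k==1: m=(Q[:,2]>4)&(Q[:,2]<14)
        else: m=Q[:,2]>154
        Q=Q[m]
        if k<2:
            r=cv2.minAreaRect(np.float32(Q[:,:2])); print(k,len(Q),np.round(r[0],1),np.round(r[1],1),r[2],'z',np.median(Q[:,2]).round(1))
            print(cv2.boxPoints(r).round(0).tolist())
            if k==1:
                S=P[y:y+h,x:x+w].reshape(-1,3); S=S[S[:,2]>25]; print('slab',len(S),S[:,:].min(0).round(),S.max(0).round()); hi=S[S[:,2]>S[:,2].max()-8]; print('top',hi.mean(0).round(1)); lo=S[(S[:,2]<40)]; print('low',lo.mean(0).round(1))
        else:
            n,l,st,ce=cv2.connectedComponentsWithStats(np.uint8((P[y:y+h,x:x+w,2]>130)))
            S=P[y:y+h,x:x+w]
            for i in range(1,n):
                if st[i,4]>20: 
                    q=S[l==i]; print('rack comp',st[i,4],q.mean(0).round(1),'maxz',q[:,2].max().round(1)); r=cv2.minAreaRect(np.float32(q[:,:2])); print(np.round(r[0],1),np.round(r[1],1),round(r[2],1))
    crops.append(np.hstack(row))
cv2.imwrite('pics/crop.png',np.vstack(crops))
```

```text
0 1569 [516.7 -14.3] [ 66.8 152.2] 4.684328556060791 z 32.6
[[477.0, 59.0], [490.0, -93.0], [556.0, -87.0], [544.0, 64.0]]
1 1458 [443.7 333.7] [236.2 183.2] 14.62430191040039 z 7.5
[[306.0, 392.0], [353.0, 215.0], [581.0, 275.0], [535.0, 452.0]]
slab 884 [465. 309.  25.] [1276.  444.  895.]
top [1275.8  444.5  895.1]
low [488.9 369.9  31.4]
rack comp 323 [ 504.8 -322.8  159.5] maxz 895.1
[881.3  38. ] [1132.2   41.1] 43.8
rack comp 306 [ 481.9 -222.   150.8] maxz 167.4
[ 480.1 -224.1] [63.2 10.9] 6.2
rack comp 47 [ 703.2 -154.3  161.1] maxz 164.4
[ 702.3 -154.5] [13.3 25.5] 25.6
0 948 [512.7 -10.8] [ 61.7 152.9] 3.9817147254943848 z 30.9
[[477.0, 63.0], [487.0, -89.0], [549.0, -85.0], [538.0, 68.0]]
1 1045 [497.5 316. ] [159.5 186. ] 34.163570404052734 z 7.7
[[379.0, 348.0], [484.0, 194.0], [616.0, 284.0], [511.0, 438.0]]
slab 985 [ 69. 310.  25.] [503. 806. 790.]
top [ 68.8 805.5 790.1]
low [479.6 372.4  32.3]
rack comp 267 [ 480.7 -314.9  158.3] maxz 790.1
[266.7 224.3] [  60.1 1226.4] 21.6
rack comp 284 [ 471.2 -213.   153.8] maxz 790.1
[260.4 280.6] [  59.  1116.1] 23.1
```

View pics/crop.png

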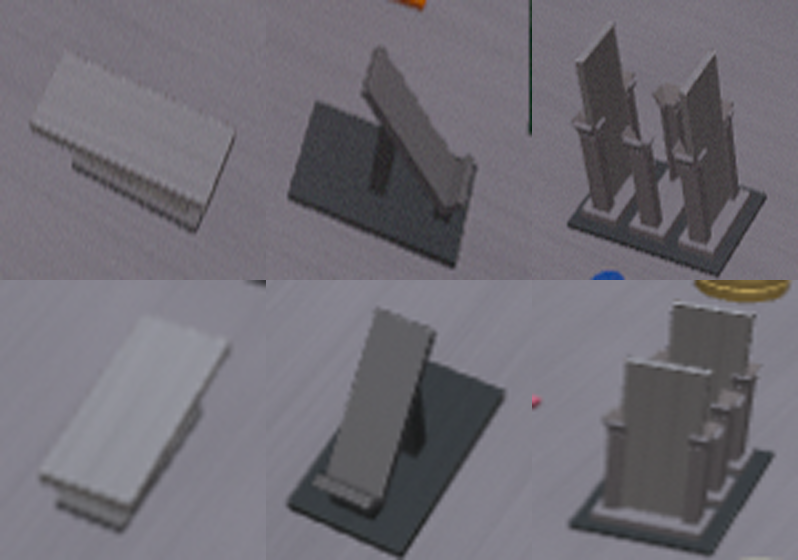

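The crop confirms it: the bare grey plate lies on the white rest, the dark easel climbs away from its lip, and the rack's middle frame is empty. Next I work out the wrist camera geometry and the easel and rack axes.

Run:
```python
from h import *
o=ctrl.get_obs(); ci=ctrl.camera_info('wrist'); Rt=Rn.from_rotvec(o['orientation']).as_matrix()
c=-ci['R'].T@ci['t']; print('cam in tool',(Rt.T@(c-o['ee_pos'])).round(1)); print('cam axes in tool cols',(Rt.T@ci['R'].T).round(3)); print(np.array(ci['intrinsics']).round(1))
for tag,be,br in(('s0',(425,255,100,80),(150,130,120,105)),('d0',(225,315,75,75),(350,145,70,90))):
    C=load(tag);P=cloud(C)
    x,y,w,h=be;Q=P[y:y+h,x:x+w].reshape(-1,3);I=C['im'][y:y+h,x:x+w].reshape(-1,3).astype(int)
    near=np.hypot(Q[:,0]-480,Q[:,1]-345)<110
    m=near&(Q[:,2]>4)&(Q[:,2]<14)&(I.max(1)<75);r=cv2.minAreaRect(np.float32(Q[m][:,:2]));print('base',np.round(r[0],1),np.round(r[1],1),round(r[2],1))
    S=Q[near&(Q[:,2]>22)]
    for z in range(20,90,10):
        s=S[abs(S[:,2]-z)<5]
        if len(s)>5: print(z,len(s),np.median(s,0).round(1))
    x,y,w,h=br;Q=P[y:y+h,x:x+w].reshape(-1,3);Q=Q[np.hypot(Q[:,0]-480,Q[:,1]+270)<120]
    s=Q[Q[:,2]>120]
    r=[(g.mean(0).round(1),cv2.fitLine(np.float32(g[:,:2]),cv2.DIST_HUBER,0,.01,.01).ravel().round(3)) for g in(s[s[:,1]>-272],s[s[:,1]<-272])];print('spares',r)
    m=(Q[:,2]<14)&(Q[:,2]>4);print('tray',cv2.minAreaRect(np.float32(Q[m][:,:2])))
```

```text
cam in tool [  67.2    0.6 -161.6]
cam axes in tool cols [[-0.001 -0.97  -0.244]
 [ 1.    -0.001  0.   ]
 [-0.001 -0.244  0.97 ]]
[[412.    0.  316.3]
 [  0.  412.  235.1]
 [  0.    0.    1. ]]
base [464.9 346.8] [123.2 150.8] 4.8
20 34 [499.8 378.4  23.6]
30 230 [489.7 375.4  29.6]
40 126 [493.3 360.2  40. ]
50 125 [496.8 349.9  50. ]
60 103 [493.7 341.5  59.9]
70 101 [493.9 331.8  70.1]
80 120 [492.1 320.9  80.4]
spares [(array([ 482.1, -221.9,  145.7]), array([ 9.94000e-01,  1.07000e-01,  4.80510e+02, -2.21543e+02],
      dtype=float32)), (array([ 495. , -332.3,  145.5]), array([ 9.95000e-01,  1.04000e-01,  4.93929e+02, -3.32081e+02],
      dtype=float32))]
tray ((467.1339111328125, -271.75177001953125), (198.0774383544922, 229.6028594970703), 25.977384567260742)
base [483.5 335.6] [ 75.1 120.9] 4.3
20 16 [471.1 373.5  23.3]
30 224 [478.6 375.9  30.9]
40 149 [479.1 363.   39.6]
50 139 [481.  352.7  50.2]
60 129 [481.3 343.7  60.2]
70 132 [482.8 333.5  70.2]
80 139 [483.8 323.2  80.1]
spares [(array([ 473.7, -220.2,  144.2]), array([ 9.93000e-01,  1.19000e-01,  4.73894e+02, -2.20095e+02],
      dtype=float32)), (array([ 486.9, -331.8,  144.2]), array([ 9.93000e-01,  1.22000e-01,  4.87071e+02, -3.31601e+02],
      dtype=float32))]
tray ((455.23065185546875, -255.29953002929688), (196.55572509765625, 128.942138671875), 51.3672981262207)
```

```bash
cat >> h.py <<'E'
def Rdown(ang): # tool down, tool y at heading ang (deg)
    a=np.radians(ang); y=np.array([np.cos(a),np.sin(a),0]); z=np.array([0,0,-1.]); return np.c_[np.cross(y,z),y,z]
E
python3 - <<'E'
from h import *
R=Rdown(4.4)
print(move(R,[340,-420,310])); print(move(R,[483,-255,310],[340,-420,310],R)); print(move(R,[500,-70,290],[483,-255,310],R));
E
```

```text
[-8.000e-04 -6.000e-04 -8.798e-01  9.332e-01 -5.875e-01 -4.394e-01]
[0.     0.     0.     0.7677 0.7762 0.    ]
[0.     0.     0.     0.9158 0.1557 0.1   ]
```

Request:
servo_tool:
  rows:
    - [0,0,-0.44,0.467,-0.294,-0.22,87.8]
    - [0,0,-0.88,0.933,-0.5875,-0.44,87.8]
    - [0,0,-0.88,0.933,-0.5875,-0.44,87.8]
    - [0,0,-0.88,0.933,-0.5875,-0.44,87.8]
    - [0,0,-0.88,0.933,-0.5875,-0.44,87.8]
    - [0,0,-0.88,0.933,-0.5875,-0.44,87.8]
    - [0,0,-0.88,0.933,-0.5875,-0.44,87.8]
    - [0,0,-0.88,0.933,-0.5875,-0.44,87.8]
    - [0,0,-0.88,0.933,-0.5875,-0.44,87.8]

```text
t: 1.23
ee_pos: [340.0, -420.3, 310.4]
orientation: [-2.138, -2.301, -0.0]
ft_force: [-0.5, 0.1, -0.8]
width: 87.6
grasp_force: 0.0
```

Request:
servo_tool:
  rows:
    - [0,0,0,0.768,0.776,0,87.8]
    - [0,0,0,0.768,0.776,0,87.8]
    - [0,0,0,0.768,0.776,0,87.8]
    - [0,0,0,0.768,0.776,0,87.8]
    - [0,0,0,0.768,0.776,0,87.8]
    - [0,0,0,0.768,0.776,0,87.8]

```text
t: 1.98
ee_pos: [482.6, -255.7, 310.5]
orientation: [-2.135, -2.304, 0.001]
ft_force: [0.7, 0.6, -0.5]
width: 88.2
grasp_force: 0.0
```

Run:
```python
from h import *
c=grab('wrist','w1'); o=ctrl.get_obs(); print(o['t'],o['ee_pos'],o['qpos'].round(2)); P=cloud(c)
for lo,hi in((155,172),(60,155),(85,115)):
    m=np.uint8((P[...,2]>lo)&(P[...,2]<hi)&(np.hypot(P[...,0]-483,P[...,1]+276)<110)); n,l,st,ce=cv2.connectedComponentsWithStats(m)
    for i in range(1,n):
        if st[i,4]>40:
            q=P[l==i]; r=cv2.minAreaRect(np.float32(q[:,:2])); print(lo,st[i],np.round(r[0],1),np.round(r[1],1),round(r[2],1),np.median(q[:,2]).round(1))
x,y=proj(c,[483,-276,108])[0].astype(int); print(x,y)
cv2.imwrite('pics/w1c.png',cv2.resize(c['im'][max(0,y-110):y+110,max(0,x-140):x+140,::-1],None,fx=2.8,fy=2.7,interpolation=cv2.INTER_CUBIC))
```

```text
2.025 [ 482.3519709  -256.02854184  310.58023063] [-0.51  0.21  1.72 -0.    1.21 -0.58]
155 [272 172  81  15 924] [ 478.1 -225.3] [60.1  8.3] 6.8 163.4
155 [282 307  74  16 947] [ 491.3 -335.4] [60.   9.1] 7.0 163.1
60 [ 264  153   98   40 1589] [ 478.  -225.4] [85.4 31.4] 7.0 106.5
60 [340 213  23  37 682] [ 517.6 -277.1] [19.  31.4] 6.7 103.1
60 [269 216  24  37 696] [ 452.  -284.9] [19.1 31.9] 6.8 102.7
60 [ 273  266   91   44 3175] [ 491.3 -336. ] [85.2 30.3] 6.7 106.9
85 [ 264  153   98   40 1132] [ 478.  -225.4] [85.4 31.4] 7.0 105.8
85 [341 216  22  34 579] [ 517.6 -277.1] [19.  31.4] 6.7 104.8
85 [269 219  23  34 589] [ 452.  -284.9] [19.1 31.9] 6.8 104.3
85 [ 273  273   91   35 1425] [ 491.3 -336. ] [85.2 30.3] 6.7 103.7
314 229
```

View pics/w1c.png

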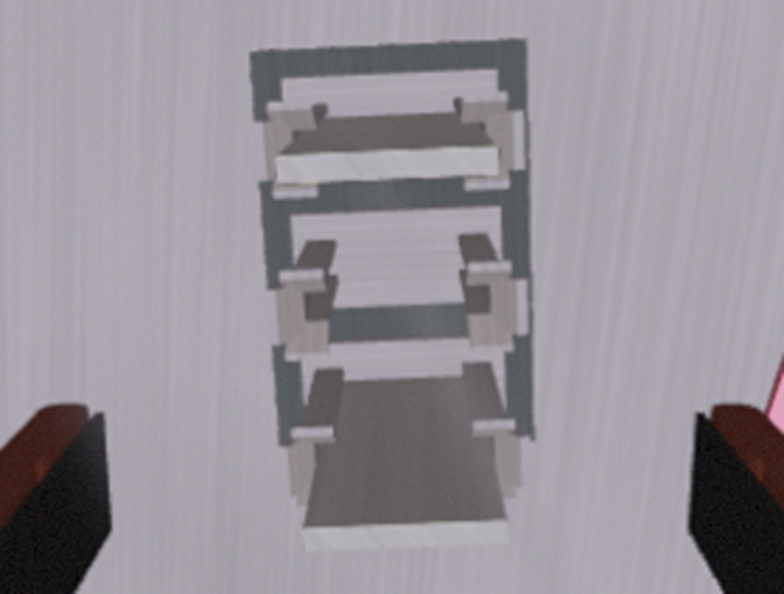

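The crop shows the middle frame empty, at about (395,290) in the crop. Its guides measure a centre of (484.8, -280.6) at 6.8°, consistent with the midpoint of the spares. Now the plate.

Request:
servo_tool:
  rows:
    - [0,0,0,0.916,0.156,0.1,87.8]
    - [0,0,0,0.916,0.156,0.1,87.8]
    - [0,0,0,0.916,0.156,0.1,87.8]
    - [0,0,0,0.916,0.156,0.1,87.8]

```text
t: 2.52
ee_pos: [499.4, -68.1, 290.3]
orientation: [-2.131, -2.307, 0.0]
ft_force: [-0.4, -1.2, 0.4]
width: 88.0
grasp_force: 0.0
```

Request:
servo_tool:
  rows:
    - [0,0,0,0.35,0.1,0.3,87.8]
    - [0,0,0,0.35,0.1,0.3,87.8]
    - [0,0,0,0.35,0.1,0.3,87.8]
    - [0,0,0,0.35,0.1,0.3,87.8]

```text
t: 3.02
ee_pos: [515.0, -0.6, 231.4]
orientation: [2.136, 2.303, 0.0]
ft_force: [0.5, -0.3, 0.1]
width: 87.4
grasp_force: 0.0
```

Run:
```python
from h import *
c=grab('wrist','w2'); o=ctrl.get_obs(); print(o['t'],o['ee_pos'],o['qpos'].round(2)); P=cloud(c)
m=np.uint8((P[...,2]>26)&(P[...,2]<40)&(np.hypot(P[...,0]-515,P[...,1]+12)<95)); n,l,st,ce=cv2.connectedComponentsWithStats(m)
i=1+st[1:,4].argmax(); q=P[l==i]; r=cv2.minAreaRect(np.float32(q[:,:2])); print(st[i],r,np.median(q[:,2]))
# second estimate: contour ray-cast on z=32
cn=max(cv2.findContours(np.uint8(l==i),0,1)[0],key=cv2.contourArea).reshape(-1,2)
r2=cv2.minAreaRect(np.float32(onplane(c,cn,32)[:,:2])); print(r2)
a=r2[2] if abs(r2[2])<45 else r2[2]-90
R=Rdown(a); t=list(r2[0]); print(a,move(R,t+[90]),move(R,t+[15],t+[90],R))
```

```text
3.075 [515.15954139  -0.6002477  231.66053273] [-0.02  0.25  1.86 -0.    1.03 -0.1 ]
[  280   137    70   164 10910] ((515.6320190429688, -14.346664428710938), (60.11354064941406, 150.3414306640625), 4.34586763381958) 31.611946664917966
((515.60400390625, -13.947731018066406), (59.856201171875, 149.62704467773438), 4.412961006164551)
4.412961006164551 [ 1.000e-03  4.000e-04 -1.300e-03 -6.630e-02 -3.900e-03  7.083e-01] [0.    0.    0.    0.    0.    0.375]
```

Request:
servo_tool:
  rows:
    - [0,0,0,-0.066,-0.004,0.35,87.8]
    - [0,0,0,-0.066,-0.004,0.7,87.8]
    - [0,0,0,-0.066,-0.004,0.85,87.8]
    - [0,0,0,-0.066,-0.004,0.9,87.8]
    - [0,0,0,-0.066,-0.004,0.9,87.8]

```text
t: 3.7
ee_pos: [515.6, -12.8, 51.5]
orientation: [2.135, 2.304, 0.001]
ft_force: [-0.6, 0.3, 0.4]
width: 87.5
grasp_force: 0.0
```

Request:
servo_tool:
  rows:
    - [0,0,0,0,0,0.1,87.8]
    - [0,0,0,0,0,0.2,87.8]
    - [0,0,0,0,0,0.205,87.8]
    - [0,0,0,0,0,0.205,87.8]
    - [0,0,0,0,0,0.205,40]
    - [0,0,0,0,0,0.205,40]
    - [0,0,0,0,0,0.205,40]
    - [0,0,0,0,0,0.205,40]
    - [0,0,0,0,0,0.205,40]

```text
t: 4.82
ee_pos: [514.8, -12.1, 9.9]
orientation: [-2.134, -2.305, 0.0]
ft_force: [-1.0, 0.2, 5.7]
width: 60.3
grasp_force: 30.0
```

Grasped: width 60.3 mm at 30 N. Next I lift it and work out the poses for the sloping rest.

```bash
cat >> h.py <<'E'
e=np.array([.075,-.9972,0]); zz=np.array([0,0,1.]); XS=(e+zz)/2**.5; N=(-e+zz)/2**.5; YS=np.cross(N,XS); seat=np.array([484.1,327.1,81.])
RP=np.c_[-XS,YS,-N]
E
python3 - <<'E'
from h import *
o=ctrl.get_obs(); p=np.array(o['ee_pos']); R=Rn.from_rotvec(o['orientation']).as_matrix()
off=R.T@(np.array([515.6,-13.95,28])-p); print('centre in tool',off)
A=np.array([505,180,190]); T=lambda u,n: seat+u*XS+n*N-RP@off
print(move(R,[515,-12,190]), 'then',move(R,A,[515,-12,190],R)); print('B',T(6,80),move(RP,T(6,80),A,R)); print('C',T(4,2),move(RP,T(4,2),T(6,80),RP))
E
```

```text
centre in tool [ -1.87377532   0.6458761  -18.07987645]
[ 0.000e+00  0.000e+00  0.000e+00  6.000e-04  1.000e-03 -9.004e-01] then [ 0.     0.     0.     0.961  0.024 -0.   ]
B [480.39094802 367.80359101 127.70182071] [ 5.000e-04 -5.236e-01  1.200e-03  9.457e-01 -5.040e-02  3.115e-01]
C [484.42145667 314.21394797  71.13327822] [-0.   -0.    0.    0.01  0.    0.39]
```

Request:
servo_tool:
  rows:
    - [0,0,0,0,0,-0.1,40]
    - [0,0,0,0,0,-0.3,40]
    - [0,0,0,0,0,-0.5,40]
    - [0,0,0,0,0,-0.7,40]
    - [0,0,0,0,0,-0.9,40]
    - [0,0,0,0,0,-0.9,40]

```text
t: 5.58
ee_pos: [516.5, -12.2, 192.0]
orientation: [2.131, 2.302, 0.005]
ft_force: [0.9, 0.5, -3.7]
width: 59.8
grasp_force: 30.0
```

Request:
servo_tool:
  rows:
    - [0,0,0,0.15,0,0,40]
    - [0,0,0,0.4,0,0,40]
    - [0,0,0,0.65,0,0,40]
    - [0,0,0,0.9,0,0,40]
    - [0,0,0,0.95,0,0,40]
    - [0,0,0,0.95,0,0,40]

```text
t: 6.32
ee_pos: [499.2, 177.2, 188.1]
orientation: [-2.132, -2.306, 0.004]
ft_force: [-0.6, -0.4, -2.9]
width: 59.3
grasp_force: 30.0
```

Run:
```python
from h import *
o=ctrl.get_obs(); print(o['ee_pos'],o['width'],o['ft_force'].round(1))
off=np.array([-1.8,.9,-18.1]); T=lambda u,n: seat+u*XS+n*N-RP@off
print(move(RP,T(6,80)),move(RP,T(4,2),T(6,80),RP))
```

```text
[499.19956693 177.22314032 188.14955624] 59.3363045428134 [-0.6 -0.4 -2.9]
[-7.000e-04 -5.230e-01  2.900e-03  9.573e-01 -1.940e-02  3.012e-01] [-0.   -0.    0.    0.01  0.    0.39]
```

Request:
servo_tool:
  rows:
    - [0,-0.1,0,0.1,-0.005,0,40]
    - [0,-0.22,0,0.3,-0.01,0,40]
    - [0,-0.34,0,0.5,-0.015,0.0,40]
    - [0,-0.46,0,0.7,-0.02,0.05,40]
    - [0,-0.523,0,0.87,-0.02,0.15,40]
    - [0,-0.523,0,0.957,-0.02,0.25,40]
    - [0,-0.523,0,0.957,-0.02,0.3,40]
    - [0,-0.523,0,0.957,-0.02,0.3,40]
    - [0,-0.523,0,0.957,-0.02,0.3,40]

```text
t: 7.45
ee_pos: [482.3, 366.6, 130.8]
orientation: [1.685, 1.816, -0.696]
ft_force: [0.0, 0.3, -1.5]
width: 59.9
grasp_force: 30.0
```

Run:
```python
from h import *
o=ctrl.get_obs(); print(o['ee_pos'],o['width'],o['qpos'].round(2))
off=np.array([-1.8,.9,-18.1]); T=lambda u,n: seat+u*XS+n*N-RP@off
print(move(RP,T(6,20)),move(RP,T(4,2)))
c=grab('wrist','w3');c=grab('side','d3');x,y=proj(c,seat)[0].astype(int);cv2.imwrite('pics/d3c.png',cv2.resize(c['im'][y-110:y+60,x-110:x+110,::-1],None,fx=3.4,fy=3.4,interpolation=cv2.INTER_CUBIC))
```

```text
[482.30767292 366.56609403 130.76847805] 59.919833839335745 [ 0.88  0.8   1.41 -0.51  1.55  0.98]
[ 3.000e-04 -1.100e-03 -3.000e-04  1.490e-02 -1.050e-02  3.061e-01] [ 3.000e-04 -1.100e-03 -3.000e-04  2.470e-02 -1.060e-02  3.961e-01]
```

View pics/d3c.png

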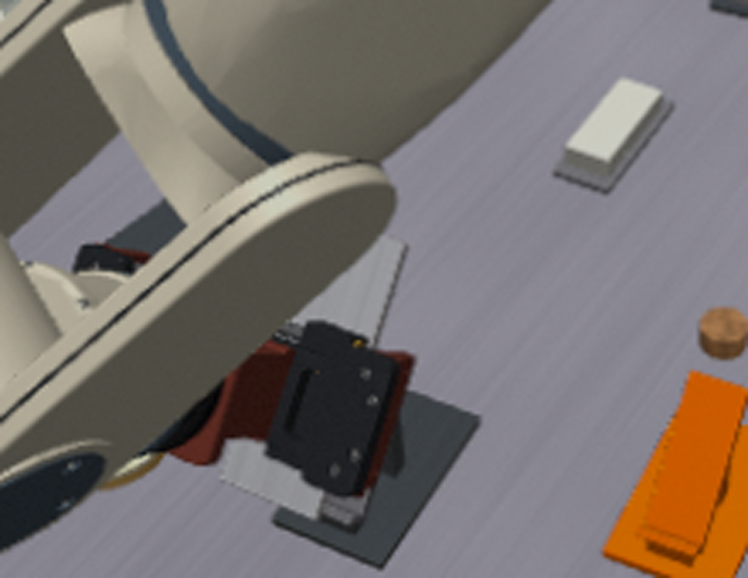

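The picture shows the plate tilted at about 45° above the grey easel, with its low end near the lip at (340,505). The rest at (620,120) is empty. I lower it slowly.

Request:
servo_tool:
  rows:
    - [0,-0.001,0,0.012,-0.011,0.1,40]
    - [0,-0.001,0,0.015,-0.011,0.22,40]
    - [0,-0.001,0,0.015,-0.011,0.3,40]
    - [0,-0.001,0,0.015,-0.011,0.34,40]
    - [0,-0.001,0,0.02,-0.011,0.37,40]
    - [0,-0.001,0,0.02,-0.011,0.385,40]
    - [0,-0.001,0,0.02,-0.011,0.39,40]
    - [0,-0.001,0,0.02,-0.011,0.39,40]

```text
t: 8.55
ee_pos: [483.4, 315.9, 71.9]
orientation: [1.682, 1.817, -0.696]
ft_force: [-0.4, 0.0, -2.5]
width: 59.6
grasp_force: 30.0
```

Run:
```python
from h import *
o=ctrl.get_obs(); off=np.array([-1.8,.9,-18.1]); R=Rn.from_rotvec(o['orientation']).as_matrix(); d=np.array(o['ee_pos'])+R@off-seat
print(o['ee_pos'],o['width'],o['ft_force'].round(1),'u,y,n',d@XS,d@YS,d@N)
```

```text
[483.41151062 315.88679279  71.86496715] 59.63726301756367 [-0.4  0.  -2.5] u,y,n 3.2061227041409763 -0.6591128015387816 3.7724604292373067
```

Request:
servo_tool:
  rows:
    - [0,0,0,0,0,0.008,40]
    - [0,0,0,0,0,0.015,40]
    - [0,0,0,0,0,0.015,40]

```text
t: 8.93
ee_pos: [483.5, 313.9, 69.9]
orientation: [1.682, 1.817, -0.696]
ft_force: [-1.8, 2.4, 0.8]
width: 59.7
grasp_force: 30.0
```

Touching the slab. Now I ease it down to the lip.

Request:
servo_tool:
  rows:
    - [0,0,0,0.008,0,0,40]
    - [0,0,0,0.016,0,0,40]
    - [0,0,0,0.016,0,0,40]

```text
t: 9.3
ee_pos: [483.7, 316.0, 67.7]
orientation: [1.682, 1.816, -0.696]
ft_force: [-0.0, 3.2, 5.7]
width: 59.6
grasp_force: 30.0
```

Request:
servo_tool:
  rows:
    - [0,0,0,0.016,0,0,66]
    - [0,0,0,0.016,0,0,75]
    - [0,0,0,0.016,0,0,87.8]
    - [0,0,0,0.016,0,0,87.8]
    - [0,0,0,0.016,0,0,87.8]
    - [0,0,0,0.016,0,-0.1,87.8]
    - [0,0,0,0.016,0,-0.3,87.8]
    - [0,0,0,0.016,0,-0.6,87.8]
    - [0,0,0,0.016,0,-0.6,87.8]

```text
t: 10.42
ee_pos: [477.6, 407.9, 154.1]
orientation: [1.684, 1.82, -0.684]
ft_force: [-0.1, -1.0, -0.6]
width: 88.0
grasp_force: 0.0
```

Run:
```python
from h import *
c=grab('wrist','w4'); o=ctrl.get_obs(); print(o['t'],o['ee_pos'],o['width']); P=cloud(c)
D=(P-seat); m=(abs(D@N-4)<4)&(abs(D@XS)<90)&(abs(D@YS)<45)&(c['d']>0)
l=np.uint8(m); n,l,st,ce=cv2.connectedComponentsWithStats(l); i=1+st[1:,4].argmax(); q=P[l==i]-seat
L=np.float32(np.c_[q@XS,q@YS]); r=cv2.minAreaRect(L); print(r,st[i])
A=np.c_[L,np.ones(len(L))]; s=np.linalg.lstsq(A,q@N,rcond=None)[0]; print('plane n=',s)
cn=max(cv2.findContours(np.uint8(l==i),0,1)[0],key=cv2.contourArea); im=c['im'][...,::-1].copy(); cv2.drawContours(im,[cn],-1,(0,0,255),1); cv2.imwrite('pics/w4c.png',im)
```

```text
10.475 [476.91403541 405.38887235 152.03562443] 87.55257568048293
((-4.8705596923828125, -0.10216522216796875), (60.42548370361328, 154.43753051757812), 89.97840881347656) [  266   116    96   225 19390]
plane n= [-1.44007720e-03  6.01123643e-03  4.38676372e+00]
```

View pics/w4c.png

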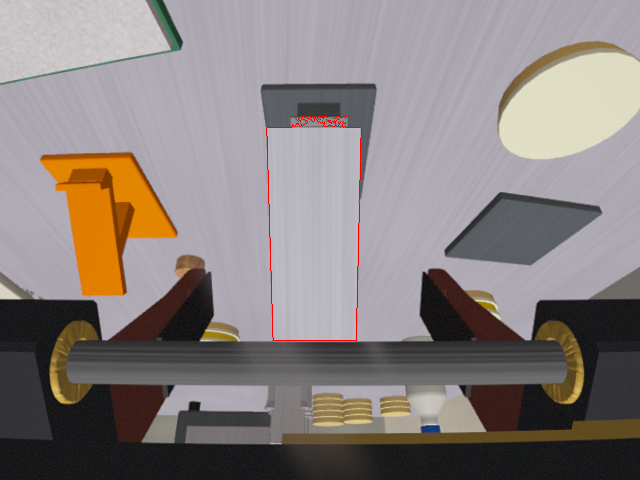

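The plate is seated on the easel with its low end against the lip at pixel row about 127, square and lateral to within 0.1 mm. The mask also took in the lip (rows 115–127). Before the regrasp I fit a quick kinematic model to check joint ranges.

```bash
cat > k.py <<'E'
from h import *
from scipy.optimize import least_squares
data=[([-1.262,.423,1.63,0,1.089,-.019],[201.243,-591.698,222.675]),([-.51,.21,1.72,0,1.21,-.58],[482.35,-256.0,310.6]),([-.02,.25,1.86,0,1.03,-.1],[515.16,-.6,231.66]),([.88,.8,1.41,-.51,1.55,.98],[482.3,366.57,130.77])]
def rot(q): return (Rn.from_euler('z',q[0])*Rn.from_euler('y',q[1]+q[2])*Rn.from_euler('z',q[3])*Rn.from_euler('y',q[4])*Rn.from_euler('z',q[5]+np.pi/2)).as_matrix()
def fk(q,p):
    h,L2,L3,eo,d=p; th=q[1]+q[2]
    r=L2*np.sin(q[1])+L3*np.sin(th)+eo*np.cos(th); z=h+L2*np.cos(q[1])+L3*np.cos(th)-eo*np.sin(th)
    return np.array([r*np.cos(q[0]),r*np.sin(q[0]),z])+rot(q)[:,2]*d
E
cat > k2.py <<'E'
from k import *
o=ctrl.get_obs(); data.append((o['qpos'],o['ee_pos'])); print(abs(rot(o['qpos'])-Rn.from_rotvec(o['orientation']).as_matrix()).max())
f=least_squares(lambda p:np.concatenate([fk(q,p)-np.array(t) for q,t in data]),[400,450,450,0,250]); print(f.x.round(1),f.fun.round(1)); np.save('kp.npy',f.x)
p=f.x; c0=seat-2.7*XS+.4*N; RG=np.c_[YS,-N,-XS]
a=np.radians(6.8); xr=np.array([np.cos(a),np.sin(a),0]); yr=np.array([-np.sin(a),np.cos(a),0]); RK=np.c_[xr,-yr,-zz]
def ik(R,t,q0):
    s=least_squares(lambda q:np.r_[(fk(q,p)-t)/100,(rot(q)-R).ravel()],q0); return s.x.round(2),round(s.cost,4)
q0=np.array(o['qpos'])
for nm,R,t in(('G',RG,c0+(75-26-19)*XS),('Gfar',RG,c0+(75-26-19+110)*XS),('rackhome',RK,[484.8,-280.6,89+30]),('rackup',RK,[484.8,-280.6,89+30+160]),('mid',np.c_[YS,e,-zz],[480,150,300])):
    for s in(.85,-.5): print(nm,np.round(t),ik(R,np.array(t),[q0[0],.8,1.4,s,1.5,0]))
E
python3 k2.py
```

```text
4.440892098500626e-16
[321.8 537.7 495.6  82.9 285.3] [-12.4  -0.2   0.9  -4.6 -11.2  -0.    1.   -9.7   0.2   1.1  -0.3   0.1
   0.6   0.1  -1.2]
G [486. 308. 101.] (array([0.21, 0.61, 1.95, 1.16, 0.87, 0.79]), np.float64(0.0))
G [486. 308. 101.] (array([0.21, 0.61, 1.95, 1.16, 0.87, 0.79]), np.float64(0.0))
Gfar [491. 231. 178.] (array([0.06, 0.46, 1.95, 0.97, 1.03, 0.9 ]), np.float64(0.0))
Gfar [491. 231. 178.] (array([0.06, 0.46, 1.95, 0.97, 1.03, 0.9 ]), np.float64(0.0))
rackhome [ 485. -281.  119.] (array([-0.52,  0.48,  1.83, -0.  ,  0.83,  0.93]), np.float64(0.0))
rackhome [ 485. -281.  119.] (array([-0.52,  0.48,  1.83, -0.  ,  0.83,  0.93]), np.float64(0.0))
rackup [ 485. -281.  279.] (array([-0.52,  0.26,  1.72,  0.  ,  1.15,  0.93]), np.float64(0.0))
rackup [ 485. -281.  279.] (array([-0.52,  0.26,  1.72, -0.  ,  1.15,  0.93]), np.float64(0.0))
mid [480 150 300] (array([0.3 , 0.15, 1.82, 0.  , 1.17, 1.8 ]), np.float64(0.0))
mid [480 150 300] (array([0.3 , 0.15, 1.82, 0.  , 1.17, 1.8 ]), np.float64(0.0))
```

```bash
cat > m1.py <<'E'
from h import *
RG=np.c_[YS,-N,-XS]; c0=seat-2.7*XS+.4*N
if __name__=='__main__':
    o=ctrl.get_obs(); R=Rn.from_rotvec(o['orientation']).as_matrix()
    w=Rn.from_matrix(R.T@RG).as_rotvec(); Rh=R@Rn.from_rotvec(w/2).as_matrix()
    print(w/1.5); A=np.array([485,330,310]); B=np.array([489,225,300]); G=c0+30*XS; F=G+90*XS
    print(move(Rh,A)); print(move(RG,B,A,Rh)); print(F,move(RG,F,B,RG)); print(G)
E
python3 m1.py
```

```text
[0.80689201 0.80299517 0.8099155 ]
[ 0.4034  0.4015  0.405  -0.8254  0.0133 -0.2933]
[ 0.4034  0.4015  0.405  -0.3731  0.3694  0.0534]
[490.2995587  244.67066747 164.22646815] [ 0.     -0.     -0.      0.0139  0.411   0.549 ]
[485.52658793 308.13208687 100.58685784]
```

Request:
servo_tool:
  rows:
    - [0.0,0.0,0.0,-0.2,0,-0.1,60]
    - [0.06,0.06,0.06,-0.45,0.005,-0.2,60]
    - [0.13,0.13,0.13,-0.7,0.01,-0.29,60]
    - [0.2,0.2,0.2,-0.825,0.013,-0.293,60]
    - [0.27,0.27,0.27,-0.825,0.013,-0.293,60]
    - [0.34,0.34,0.34,-0.825,0.013,-0.293,60]
    - [0.403,0.402,0.405,-0.825,0.013,-0.293,60]
    - [0.403,0.402,0.405,-0.825,0.013,-0.293,60]
    - [0.403,0.402,0.405,-0.825,0.013,-0.293,60]

```text
t: 11.6
ee_pos: [484.6, 327.6, 307.5]
orientation: [-2.716, -1.248, 0.484]
ft_force: [-1.0, 0.3, 0.5]
width: 60.3
grasp_force: 0.0
```

Request:
servo_tool:
  rows:
    - [0.06,0.06,0.06,-0.06,0.06,0.01,40]
    - [0.13,0.13,0.13,-0.12,0.12,0.02,40]
    - [0.2,0.2,0.2,-0.19,0.19,0.03,40]
    - [0.27,0.27,0.27,-0.25,0.25,0.04,40]
    - [0.34,0.34,0.34,-0.31,0.31,0.05,40]
    - [0.403,0.402,0.405,-0.373,0.369,0.053,40]
    - [0.403,0.402,0.405,-0.373,0.369,0.053,40]
    - [0.403,0.402,0.405,-0.373,0.369,0.053,40]

```text
t: 12.6
ee_pos: [489.0, 223.8, 298.6]
orientation: [-2.36, -0.09, 0.038]
ft_force: [0.8, 0.6, 0.4]
width: 40.0
grasp_force: 0.0
```

Run:
```python
from m1 import *
o=ctrl.get_obs(); print(o['t'],o['ee_pos'],o['qpos'].round(2),o['width'])
for s in(90,30,0): print(s,move(RG,c0+(30+s)*XS))
```

```text
12.6 [489.03194762 223.80008753 298.60756304] [-0.01  0.27  1.9   0.84  1.21  1.07] 39.99083512926696
90 [3.600e-03 1.300e-03 4.000e-04 1.500e-02 3.989e-01 5.505e-01]
30 [3.600e-03 1.300e-03 4.000e-04 1.560e-02 3.973e-01 8.505e-01]
0 [3.6000e-03 1.3000e-03 4.0000e-04 1.5900e-02 3.9650e-01 1.0005e+00]
```

Request:
servo_tool:
  rows:
    - [0.0036,0.001,0,0.015,0.2,0.1,40]
    - [0.0036,0.001,0,0.015,0.399,0.25,40]
    - [0.0036,0.001,0,0.015,0.399,0.4,40]
    - [0.0036,0.001,0,0.015,0.399,0.55,40]
    - [0.0036,0.001,0,0.0155,0.398,0.7,40]
    - [0.0036,0.001,0,0.0155,0.398,0.7,40]

```text
t: 13.35
ee_pos: [487.5, 267.6, 141.9]
orientation: [-2.354, -0.091, 0.041]
ft_force: [-0.0, -0.4, 0.1]
width: 40.0
grasp_force: 0.0
```

Run:
```python
from m1 import *
c=grab('wrist','w5'); o=ctrl.get_obs(); print(o['t'],o['ee_pos'],o['ft_force'].round(1))
P=cloud(c)-seat; u,v,n=P@XS,P@YS,P@N
m=(abs(v)<40)&(abs(n)<8)&(u>0)&(u<85)&(c['d']>0); print('edge pts',m.sum(), 'u99',np.percentile(u[m],[50,99]).round(1),'n',np.percentile(n[m],[2,50,98]).round(1),'v',np.percentile(v[m],[2,98]).round(1))
print(move(RG,c0+30*XS))
```

```text
13.4 [488.18959716 266.77621846 142.77403212] [ 0.3 -0.   0.3]
edge pts 2848 u99 [73.5 75.1] n [-7.6 -0.4  4. ] v [-26.1  30. ]
[-0.0008  0.0013  0.0005  0.0028  0.003   0.2957]
```

Request:
servo_tool:
  rows:
    - [0,0.001,0,0.003,0.003,0.1,40]
    - [0,0.001,0,0.003,0.003,0.2,40]
    - [0,0.001,0,0.003,0.003,0.29,40]
    - [0,0.001,0,0.003,0.003,0.29,40]
    - [0,0.001,0,0.003,0.003,0.29,20]
    - [0,0.001,0,0.003,0.003,0.29,0]
    - [0,0.001,0,0.003,0.003,0.29,0]
    - [0,0.001,0,0.003,0.003,0.29,0]
    - [0,0.001,0,0.003,0.003,0.29,0]

```text
t: 14.52
ee_pos: [486.5, 306.4, 103.0]
orientation: [-2.351, -0.084, 0.033]
ft_force: [-1.0, 2.1, 5.4]
width: 7.7
grasp_force: 30.0
```

Run:
```python
from m1 import *
o=ctrl.get_obs(); p=np.array(o['ee_pos']); R=Rn.from_rotvec(o['orientation']).as_matrix(); print(o['t'],p,o['width'],o['grasp_force'],o['ft_force'].round(1))
d=p-seat; print('tcp u,y,n',d@XS,d@YS,d@N)
a=np.radians(4.3); RU=np.c_[YS,e,-zz]; A=np.array([487,200,300.])
L=p+50*XS+25*N; print('up',move(RG,L)); print('A',move(RU,A,L,RG))
```

```text
14.525 [486.52616677 306.37545634 102.98496953] 7.683490603256475 29.982640743255615 [-1.   2.1  5.4]
tcp u,y,n 30.287820815323837 0.8650327289244293 0.8036212597959248
up [-0.0028 -0.0025 -0.0014  0.0007 -0.1261 -0.2495]
A [-0.5236 -0.     -0.     -0.0375 -0.1964 -0.8217]
```

Request:
servo_tool:
  rows:
    - [0,0,0,0,-0.03,-0.02,0]
    - [0,0,0,0,-0.08,-0.08,0]
    - [0,0,0,0,-0.126,-0.25,0]
    - [0,0,0,-0.01,-0.18,-0.45,0]
    - [0,0,0,-0.02,-0.25,-0.65,0]
    - [0,0,0,-0.03,-0.3,-0.85,0]
    - [0,0,0,-0.03,-0.3,-0.95,0]
    - [0,0,0,-0.03,-0.3,-0.95,0]

```text
t: 15.52
ee_pos: [487.2, 212.4, 279.8]
orientation: [-2.355, -0.083, 0.03]
ft_force: [0.4, -0.5, -1.8]
width: 7.7
grasp_force: 30.0
```

Run:
```python
from m1 import *
o=ctrl.get_obs(); p=np.array(o['ee_pos']); print(o['t'],p,o['width'],o['grasp_force'],o['ft_force'].round(1),o['qpos'].round(2))
RU=np.c_[YS,e,-zz]; a=np.radians(6.8); RK=np.c_[[np.cos(a),np.sin(a),0],[np.sin(a),-np.cos(a),0],-zz]
A=np.array([487,130,310.]); B=np.array([487,-60,310.]); C=np.array([484.8,-245,310.])
print(move(RK,A)); print(move(RK,B,A,RK)); print(move(RK,C,B,RK))
```

```text
15.525 [487.20459421 212.35337163 279.75896023] 7.654206542581038 29.997271299362183 [ 0.4 -0.5 -1.8] [-0.04  0.29  1.93  0.86  1.19  1.02]
[-0.5236 -0.0151 -0.0304 -0.029   0.1833 -0.3975]
[ 0.      0.      0.     -0.1125  0.9433  0.    ]
[ 0.      0.      0.     -0.1204  0.9172  0.    ]
```

Request:
servo_tool:
  rows:
    - [-0.1,-0.003,-0.006,-0.005,0.03,-0.07,0]
    - [-0.2,-0.006,-0.012,-0.01,0.07,-0.15,0]
    - [-0.3,-0.009,-0.018,-0.018,0.11,-0.23,0]
    - [-0.4,-0.012,-0.024,-0.024,0.15,-0.31,0]
    - [-0.5,-0.015,-0.03,-0.029,0.183,-0.39,0]
    - [-0.5236,-0.015,-0.03,-0.029,0.183,-0.3975,0]
    - [-0.5236,-0.015,-0.03,-0.029,0.183,-0.3975,0]
    - [-0.5236,-0.015,-0.03,-0.029,0.183,-0.3975,0]

```text
t: 16.52
ee_pos: [486.0, 131.2, 307.7]
orientation: [-3.134, -0.188, 0.007]
ft_force: [-0.2, 0.5, -1.5]
width: 8.0
grasp_force: 30.0
```

Request:
servo_tool:
  rows:
    - [0,0,0,-0.02,0.15,0,0]
    - [0,0,0,-0.05,0.4,0,0]
    - [0,0,0,-0.08,0.65,0,0]
    - [0,0,0,-0.11,0.85,0,0]
    - [0,0,0,-0.1125,0.943,0,0]
    - [0,0,0,-0.1125,0.943,0,0]

```text
t: 17.27
ee_pos: [486.8, -59.8, 308.0]
orientation: [-3.134, -0.184, 0.005]
ft_force: [0.2, 0.3, -2.6]
width: 7.5
grasp_force: 30.0
```

Request:
servo_tool:
  rows:
    - [0,0,0,-0.02,0.15,0,0]
    - [0,0,0,-0.05,0.4,0,0]
    - [0,0,0,-0.08,0.65,0,0]
    - [0,0,0,-0.11,0.85,0,0]
    - [0,0,0,-0.12,0.917,0,0]
    - [0,0,0,-0.12,0.917,0,0]
    - [0,0,0,-0.12,0.917,0,0]

```text
t: 18.15
ee_pos: [485.0, -242.4, 307.9]
orientation: [-3.134, -0.19, 0.005]
ft_force: [-0.9, 0.3, -3.4]
width: 8.1
grasp_force: 30.0
```

```bash
cat > m2.py <<'E'
from m1 import *
a=np.radians(6.8); xr=np.array([np.cos(a),np.sin(a),0]); yr=np.array([-np.sin(a),np.cos(a),0]); RK=np.c_[xr,-yr,-zz]; slot=np.array([484.8,-280.6,89])
E
python3 - <<'E'
from m2 import *
c=grab('wrist','w6'); o=ctrl.get_obs(); p=np.array(o['ee_pos']); R=Rn.from_rotvec(o['orientation']).as_matrix(); print(o['t'],p,o['width'],o['qpos'].round(2),'err',(R.T@RK-np.eye(3)).round(3)[0:2])
P=(cloud(c)-p)@R   # tool coords
m=(c['d']>0)&(abs(P[...,1])<12)&(abs(P[...,0])<40)&(P[...,2]<115)&(P[...,2]>-60)
q=P[m]; print(m.sum()); 
for lo in range(-60,115,15):
    s=q[(q[:,2]>=lo)&(q[:,2]<lo+15)]
    if len(s)>10: print(lo,len(s),np.percentile(s,[2,50,98],0).round(1).tolist())
cv2.imwrite('pics/w6.png',c['im'][...,::-1])
E
```

```text
18.2 [ 485.03044834 -242.41123456  308.02626566] 7.782860608411106 [-0.49  0.21  1.72 -0.    1.21  0.96] err [[-0.    -0.003  0.003]
 [ 0.003 -0.     0.002]]
6696
-60 667 [[-8.3, -6.9, -58.9], [11.3, -3.6, -53.2], [13.1, 7.7, -45.3]]
-45 3936 [[-28.7, -7.5, -44.2], [12.3, 0.2, -42.9], [29.3, 8.2, -31.2]]
-30 897 [[10.4, -11.6, -29.7], [12.5, -0.1, -22.7], [29.4, 11.5, -15.3]]
-15 619 [[10.9, -11.6, -14.8], [12.5, -0.2, -8.2], [29.3, 11.6, -0.5]]
0 153 [[12.1, -6.3, 0.1], [28.9, 0.6, 6.4], [29.2, 4.4, 14.4]]
15 112 [[28.2, -3.4, 15.3], [28.8, 0.2, 21.7], [29.1, 4.2, 29.3]]
30 87 [[28.2, -3.2, 31.0], [28.7, 0.2, 36.8], [28.9, 4.1, 44.6]]
45 74 [[27.9, -3.4, 45.4], [28.6, 0.2, 51.7], [28.9, 4.2, 59.8]]
60 61 [[28.0, -3.2, 60.2], [28.5, 0.8, 67.1], [28.8, 4.2, 74.4]]
75 49 [[27.5, -3.4, 76.4], [28.4, 0.2, 81.7], [28.6, 4.3, 89.7]]
90 39 [[27.9, -3.1, 90.1], [28.2, 0.2, 97.7], [28.4, 4.0, 103.6]]
```

View pics/w6.png

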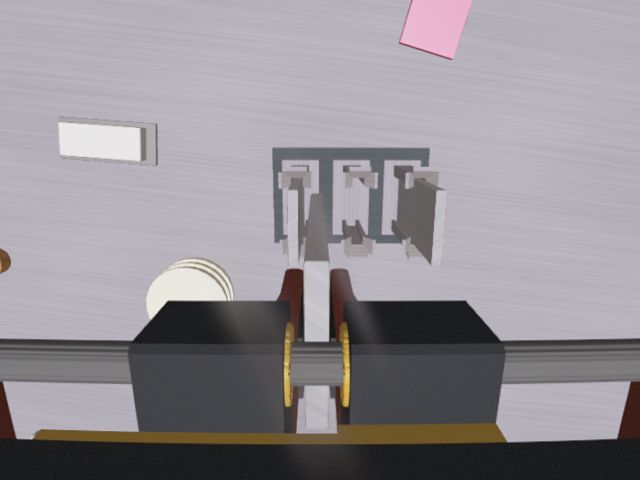

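The plate hangs upright in the grip at (316,310) in the picture, its edge centred between the fingers. The empty middle frame is at (358,210), between the spares at (293,220) and (425,220). I measure the guides once more from here.

Run:
```python
from m2 import *
c=load('w6'); P=cloud(c); o=ctrl.get_obs(); p=np.array(o['ee_pos'])
D=P-slot; x,y=D@xr,D@yr
m=np.uint8((P[...,2]>85)&(P[...,2]<115)&(abs(y)<25)&(abs(x)<55)); n,l,st,ce=cv2.connectedComponentsWithStats(m)
for i in range(1,n):
    if st[i,4]>40: q=np.float32(np.c_[x[l==i],y[l==i]]); print(st[i],[np.round(v,1) for v in cv2.minAreaRect(q)[:2]],q.min(0).round(1),q.max(0).round(1))
off=np.array([-1.0,.3,31]); print(move(RK,slot+[0,0,130]-RK@off), (slot+[0,0,130]-RK@off).round(1))
```

```text
[342 167  36  22 578] [array([32.4, -0.3]), array([31.4, 18.8])] [ 22.9 -15.9] [41.8 15.4]
[341 235  35  25 656] [array([-33.1,  -0.4]), array([31.4, 18.7])] [-42.4 -16.1] [-23.7  15.3]
[-0.0013  0.0021  0.0017 -0.0183  0.1885  0.2898] [ 485.8 -280.2  250. ]
```

Request:
servo_tool:
  rows:
    - [-0.001,0.004,0.001,-0.005,0.07,0,0]
    - [-0.001,0.004,0.001,-0.015,0.15,0,0]
    - [-0.001,0.004,0.001,-0.0195,0.1905,0,0]
    - [-0.001,0.004,0.001,-0.0195,0.1905,0.1,0]
    - [-0.001,0.004,0.001,-0.0195,0.1905,0.25,0]
    - [-0.001,0.004,0.001,-0.0195,0.1905,0.38,0]
    - [-0.001,0.004,0.001,-0.0195,0.1905,0.41,0]
    - [-0.001,0.004,0.001,-0.0195,0.1905,0.41,0]

```text
t: 19.2
ee_pos: [485.4, -282.6, 226.2]
orientation: [-3.136, -0.185, -0.005]
ft_force: [0.4, -0.6, -2.0]
width: 8.0
grasp_force: 30.0
```

Run:
```python
from m2 import *
o=ctrl.get_obs(); p=np.array(o['ee_pos']); R=Rn.from_rotvec(o['orientation']).as_matrix(); print(o['t'],p,o['ft_force'].round(1),'err',(R.T@RK).round(4)[0:2])
print(move(RK@Rn.from_rotvec([0,.006,0]).as_matrix(),[485.5,-280.6,p[2]]))
```

```text
19.2 [ 485.44676663 -282.55576391  226.24495594] [ 0.4 -0.6 -2. ] err [[ 1.0e+00  9.0e-04 -2.9e-03]
 [-9.0e-04  1.0e+00 -0.0e+00]]
[ 0.      0.002  -0.0006  0.0014 -0.0097  0.    ]
```

Request:
servo_tool:
  rows:
    - [0,0,0,0.001,-0.008,0,0]
    - [0,0,0,0.001,-0.008,0.03,0]
    - [0,0,0,0.001,-0.008,0.06,0]
    - [0,0,0,0.001,-0.008,0.09,0]
    - [0,0,0,0.001,-0.008,0.12,0]
    - [0,0,0,0.001,-0.008,0.15,0]
    - [0,0,0,0.001,-0.008,0.15,0]

```text
t: 20.08
ee_pos: [485.0, -280.3, 195.4]
orientation: [-3.135, -0.186, -0.003]
ft_force: [0.7, -0.4, -3.2]
width: 8.3
grasp_force: 30.0
```

Request:
servo_tool:
  rows:
    - [0,0,0,0.001,0,0.03,0]
    - [0,0,0,0.001,0,0.06,0]
    - [0,0,0,0.001,0,0.09,0]
    - [0,0,0,0.001,0,0.12,0]
    - [0,0,0,0.001,0,0.15,0]
    - [0,0,0,0.001,0,0.15,0]

```text
t: 20.82
ee_pos: [485.4, -280.3, 165.4]
orientation: [-3.135, -0.186, -0.003]
ft_force: [0.3, -0.1, -3.0]
width: 8.0
grasp_force: 30.0
```

Free travel so far. Continuing down to about 6 mm above home.

Request:
servo_tool:
  rows:
    - [0,0,0,0,0,0.03,0]
    - [0,0,0,0,0,0.06,0]
    - [0,0,0,0,0,0.1,0]
    - [0,0,0,0,0,0.14,0]
    - [0,0,0,0,0,0.18,0]
    - [0,0,0,0,0,0.195,0]
    - [0,0,0,0,0,0.195,0]

```text
t: 21.7
ee_pos: [485.7, -280.4, 126.8]
orientation: [-3.136, -0.186, -0.004]
ft_force: [-0.4, -0.4, -3.6]
width: 8.1
grasp_force: 30.0
```

Request:
servo_tool:
  rows:
    - [0,0,0,0,0,0.01,0]
    - [0,0,0,0,0,0.018,0]
    - [0,0,0,0,0,0.025,0]
    - [0,0,0,0,0,0.025,0]

```text
t: 22.2
ee_pos: [485.8, -280.5, 122.0]
orientation: [-3.136, -0.186, -0.004]
ft_force: [0.5, 0.5, -3.2]
width: 7.9
grasp_force: 30.0
```

Request:
servo_tool:
  rows:
    - [0,0,0,0,0,0.005,0]
    - [0,0,0,0,0,0.01,0]
    - [0,0,0,0,0,0.01,0]

```text
t: 22.58
ee_pos: [485.9, -280.6, 120.4]
orientation: [3.136, 0.186, 0.005]
ft_force: [-0.7, -0.2, 2.0]
width: 7.9
grasp_force: 30.0
```

Request:
servo_tool:
  rows:
    - [0,0,0,0,0,0.004,0]
    - [0,0,0,0,0,0.004,0]

```text
t: 22.82
ee_pos: [486.0, -280.6, 120.4]
orientation: [3.136, 0.186, 0.005]
ft_force: [-3.8, 1.5, 10.0]
width: 7.9
grasp_force: 30.0
```

It's on the floor: 10 N with no travel, at the expected height. I release and withdraw straight up.

Request:
servo_tool:
  rows:
    - [0,0,0,0,0,-0.004,0]
    - [0,0,0,0,0,-0.004,15]
    - [0,0,0,0,0,-0.004,30]
    - [0,0,0,0,0,-0.004,30]
    - [0,0,0,0,0,-0.004,30]
    - [0,0,0,0,0,-0.1,30]
    - [0,0,0,0,0,-0.3,30]
    - [0,0,0,0,0,-0.6,30]
    - [0,0,0,0,0,-0.9,30]
    - [0,0,0,0,0,-0.9,30]

```text
t: 24.08
ee_pos: [487.7, -282.0, 304.6]
orientation: [3.13, 0.185, 0.018]
ft_force: [0.5, -0.0, -0.4]
width: 30.1
grasp_force: 0.0
```

Request:
servo_tool:
  rows:
    - [0,0,0,0,-0.3,-0.1,30]
    - [0,0,0,0,-0.3,-0.1,30]
    - [0,0,0,0,-0.3,-0.1,30]

```text
t: 24.45
ee_pos: [478.0, -220.9, 318.4]
orientation: [-3.136, -0.187, -0.003]
ft_force: [-0.2, 0.7, -0.8]
width: 30.1
grasp_force: 0.0
```

Run:
```python
from m2 import *
c=grab('wrist','w7'); o=ctrl.get_obs(); print(o['t'],o['ee_pos'],o['width'],o['ft_force'].round(1)); P=cloud(c); D=P-slot; x,y=D@xr,D@yr
m=np.uint8((P[...,2]>150)&(P[...,2]<180)&(abs(y)<75)&(abs(x)<55)); n,l,st,ce=cv2.connectedComponentsWithStats(m)
for i in range(1,n):
    if st[i,4]>40: q=np.float32(np.c_[x[l==i],y[l==i]]); print(st[i],[np.round(v,1) for v in cv2.minAreaRect(q)],np.median(P[l==i][:,2]).round(1))
```

```text
24.5 [ 477.97188169 -221.28017786  318.27706421] 30.187816496472227 [ 0.9 -0.4 -0.2]
[316 182  11  76 785] [array([-0.1, 55.9]), array([59.4,  8. ]), np.float64(0.1)] 163.5
[384 182  16  76 965] [array([-0.1, -0.6]), array([ 8.5, 59.7]), np.float64(89.7)] 163.3
[ 450  182   21   75 1151] [array([ -0.1, -55.7]), array([ 9. , 60.1]), np.float64(89.6)] 163.1
```

View pics/w7.png

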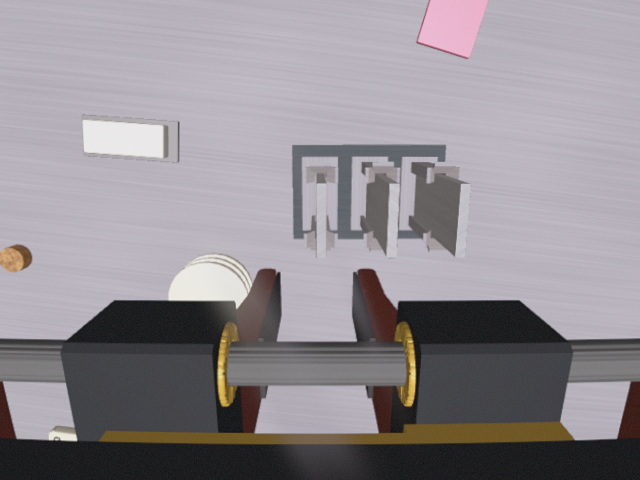

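All three plates stand level and in line in the rack, with tops at 163 mm. The loose plate is in the middle frame at (390,215), and the gripper is clear. Handing in.

```bash
python3 -c "
from workcell import ctrl
print(ctrl.close_job())"
```

```text
the job is handed in; nothing more can be done
None
```

The plate was set on the sloping rest, taken again by its upper end, and eased fully home in the middle guide frame. I released it, left the rest of the bench alone, and handed the job in at about 24.5 s; the judge's verdict was not shown.

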